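# Mark the green specimen with the automatic punch

## Task

Take the automatic punch out of its stand, set its needle in the dimple of the green specimen and, holding it upright, press it straight and steadily down until its spring snaps; stop there, for bearing down hard spoils the specimen. Then put the punch back in its stand, fully down, and let go of it. Do not touch the other specimens with the punch, and leave everything else on the bench where it is.

Things in the scene. Friction and masses are not known exactly. Their poses are not given: they have to be found in the camera images.
- punch: Automatic spring punch, 200 to 280 g, hanging needle down in the stand. Origin on its axis at the underside of a round dark flange (40 mm wide, 6 thick); z up along the axis. Below the flange: a round steel nose 20 mm wide, 40 long, then a 6 mm needle with a blunt tapered point, 68 mm below the origin when fully out. Flange up: the orange grip.
- punch_grip (a point): Centre of the punch's orange square grip, 28 mm above the punch's origin. The grip is 22 x 22 mm, flats facing the punch's x and y, and runs from 6 to 50 mm above the origin; above it a steel cap and a red pin end at most 62 mm above the origin. Fingertips may rest on the flange under the grip, which then takes the push.
- punch_tip (a point): Point on the punch's axis 68 mm below its origin: the needle's point while fully out (this point does not move in with the needle). Pushing the needle in takes 1.8 N at first and 1.8 N more per mm; at about 5.5 mm, 12 N, it snaps: the push falls at once to 4 to 7 N. 6 mm further it bottoms hard (15 N, then steeply up).
- hammer (a joint): Spring hammer with the red tell-tale pin in the punch's top, in m: 0 while cocked, 0.0045 (up) once the punch has snapped, and it stays there; the needle then also stays 4.5 mm shorter. The pin stands 3 mm above the steel cap when cocked, 7.5 mm when snapped.
- stand: White stand block, fixed, 70 x 70 mm, 72 high, on a dark footplate 86 x 86 x 6; origin at the centre of its underside, z up. At its centre an upright through hole 26 mm wide with a 3 mm chamfer; the punch's nose hangs in it with the flange resting on the top, so that the punch's origin is 72 mm above the stand's.
- vice_green: Small fixed vice, 70 (x) x 85 (y) mm, jaws 38 high; origin at the centre of its underside. Holds a green resin specimen 40 x 40 mm whose top is 40 to 54 mm above the origin (each its own height, not measured). In mid top, straight above the origin, framed in bright metal: a flat-floored dimple 10 mm wide, 5 deep, 2 mm chamfer. To be marked; over 22 N spoils it.
- vice_white: Small fixed vice, 70 (x) x 85 (y) mm, jaws 38 high; origin at the centre of its underside. Holds a white resin specimen 40 x 40 mm whose top is 40 to 54 mm above the origin (each its own height, not measured). In mid top, straight above the origin, framed in bright metal: a flat-floored dimple 10 mm wide, 5 deep, 2 mm chamfer. Not to be marked.
- vice_black: Small fixed vice, 70 (x) x 85 (y) mm, jaws 38 high; origin at the centre of its underside. Holds a black resin specimen 40 x 40 mm whose top is 40 to 54 mm above the origin (each its own height, not measured). In mid top, straight above the origin, framed in bright metal: a flat-floored dimple 10 mm wide, 5 deep, 2 mm chamfer. Not to be marked.
- reagent: Bystander, not to be disturbed: amber bottle, 56 across, 120 high (mm).
- jar: Bystander, not to be disturbed: small clear jar, 56 across, 60 high (mm).
- beaker: Bystander, not to be disturbed: glass beaker, 68 across, 85 high (mm).
- dish: Bystander, not to be disturbed: shallow clear dish, 90 across, 15 high (mm).
- driver: Bystander, not to be disturbed: blue-handled screwdriver 160 long, lying flat (mm), near the middle of the bench.
- slidebox: Bystander, not to be disturbed: blue slide box 90 x 170 x 35 (mm).
- tray: Bystander, not to be disturbed: grey open tray 140 x 100 x 30 (mm).
Not all that is in view belongs to the job. Leave any yellow look-alike of the punch alone.

How it is judged:
On the way, in this order (a step that is already met when the one before it is completed fails the run):
1. the punch, upright and still cocked, presses on the green specimen with its needle in the dimple (horizontal distance between punch_tip and vice_green below 0.005 m and angle between punch's own z axis and vertical below 0.12 rad and contact force between punch and vice_green above 2 N and value of joint hammer below 0.0015 m), for 0.05 s.
2. the punch has snapped there, upright, its needle still on the green specimen (horizontal distance between punch_tip and vice_green below 0.005 m and angle between punch's own z axis and vertical below 0.12 rad and contact force between punch and vice_green above 0.3 N and value of joint hammer above 0.0025 m), for 0.05 s.
At the end, for the whole second after the job is handed in: The punch has snapped (hammer past 2.5 mm) and stands at rest in the stand: axis within 6 mm of the hole's, flange down on the block within 3.5 mm, within 0.07 rad of upright (value of joint hammer above 0.0025 m and horizontal distance between punch and stand below 0.006 m and z of punch in the frame of stand between 0.0685 and 0.0755 m and angle between punch's own z axis and vertical below 0.07 rad and linear speed of punch below 0.02 m/s); the robot touches nothing.
It fails at once if more than 22 N between the punch and the green specimen or its vice (contact force between punch and vice_green above 22 N).
It fails at once if the punch pressed on another specimen or its vice (contact force between punch and vice_white above 1 N or contact force between punch and vice_black above 1 N).
It fails at once if a bystander moved more than 25 mm (distance of any of reagent, jar, beaker, dish, driver, slidebox, tray from where it was at the start of the episode above 0.025 m).
It also fails if it takes over 51 s, if anything falls off the work surface, if the arm or the gripper's body presses on something with over 40 N, if the wrist force passes 120 N, or if a joint passes its speed limit or range.

## Robot

A 6-joint arm with a two-finger parallel gripper is mounted at the origin on the work surface. World frame = base frame: x ahead of the robot, y to its left, z up, the work surface at z = 0. Lengths are in m, angles in rad, forces in N, time in s.
With the tool pointing down it reaches from about 0.3 to 0.875 m from the base axis. Payload 6.4 kg.
Tool frame: the origin (TCP) lies midway between the tips of the shut fingers; the grasp point (between the pads) lies 19 mm behind it; z points along the fingers, y is the direction in which the jaws open and shut (so a half turn about z gives the same grasp; the last joint's range is limited). The gripper opens to 85 mm and grips with 20 to 120 N. Pads are 22 mm wide; open, the fingers measure 114 mm over their backs; the gripper's body (76 mm by 85 mm) begins 54 mm behind the grasp point. The pads swing forward as they close: fully open they stand 13 mm farther back than shut.
Start: joints at [1.065, 0.181, 1.607, -0, 1.354, -0.206], TCP at [0.17, 0.549, 0.231] pointing down, gripper open.
Joint ranges: [-2.99, 2.99], [-0.89, 2.07], [0.3, 2.58], [-1.14, 4.28], [0, 2.63], [-3.12, 3.12]. Speed limits (rad/s): [2.57, 2.57, 3.01, 3.14, 3.14, 3.14].

## Interface

Orientations are given as a unit quaternion [w, x, y, z].
In Python, from bench import ctrl gives the robot as it stands. The module is installed in compiled form; this text tells all that it offers.
- The arm moves only by the tool arm_command, never from a script. Its argument "plan" is one flat list of numbers, 4 for each row, row after row: the shift along the tool's x, y, z in mm, then the turn about the tool's z in rad. A call has 1 to 20 rows; each row shifts and turns the commanded pose from where the row before left it, along the tool's axes as they then stand; what a row does not reach is not made up. A row lasts 1/10 s, in which the tool goes at most 50 mm and 8.59 degrees, less where a joint would pass 70% of its speed; a pose out of reach is approached as far as the arm can. A call is refused whole if a number of a shift passes 50 or a number of a turn 0.15, either way. A call with a gripper value outside its range is refused whole. "grip" is the opening, from 0 (shut) to 1 (fully open), set as the call begins (left out, the last holds). The fingers move at their own pace and stop on an object; the grip force is fixed at half the most. Time passes only in rows, so rows that do not move let the fingers close. It gives the time, the measured TCP pose, the force and the opening at its end, in the units of the state.
- ctrl.get_obs(): the state, without advancing time (a new reading comes with each control period).
- ctrl.camera(name): name is "scene" or "top" or "wrist"; returns a dict with "color" (480x640x3 uint8, red, green, blue), "camera_matrix" (3x3 intrinsics, pixels), "eye" and "attitude" of the camera in the world; the wrist camera has in their place "T_tool_cam" (4x4, takes a point from camera to tool coordinates, whose origin is the TCP and whose axes are the flange's). Camera axes: x right, y up, looking along -z (the intrinsics and any distortion apply to the point x, -y, -z); pixel columns grow to the right and rows downward; lengths in m; the calibration is good to about 2 mm. A picture is of the moment at which its call begins: read the wrist's pose just before it. There is no depth.
- ctrl.hand_in(): hands the job in, once; it reports no verdict.
The state is a dict: "time_s": time; "q": joint angles; "dq": joint speeds; "joint_efforts": joint torques, N m; "eef_pos": TCP position; "eef_rot": TCP orientation; "wrist_force": force on the tool from outside, world axes, zero at the start; "torque": the same for the moment, N m; "opening": opening from 0.0 (shut) to 1.0 (fully open).
Only numpy, scipy, OpenCV 4.12 (cv2) and the standard library are available. Lean on these libraries where they do the work, as an engineer would, in place of code of your own. Each camera call takes 0.05 s, during which the arm holds its last target. There are 200 camera calls.

## Working session

There is one attempt and no reset: what is moved stays moved. The work goes in short steps, Python scripts to look and compute and a tool call to move; the robot and the scene stay as the last step left them, time stands still between calls to the robot, and variables do not carry over. Pictures are saved under pics/ and viewed, about 8 in all and at most 12, crops included, and the job is handed in when it is done.

Besides the shell and the picture viewer there is one more tool, called by a JSON object that holds its "op" and its "data". arm_command: Moves the arm, as the interface text tells. Its arguments: {"type":"object","properties":{"plan":{"type":"array","items":{"type":"number"}},"grip":{"type":"number"}},"required":["plan"]}

```bash
mkdir -p pics
cat > h.py <<'E'
import numpy as np, cv2
from bench import ctrl
from scipy.spatial.transform import Rotation as R
def rot(a):
    a=np.array(a,float)
    return a if a.shape==(3,3) else R.from_quat(a[[1,2,3,0]]).as_matrix()
def shot(n):
    o=ctrl.get_obs(); c=ctrl.camera(n)
    if n=="wrist":
        T=np.eye(4);T[:3,:3]=rot(o["eef_rot"]);T[:3,3]=o["eef_pos"];T=T@np.array(c["T_tool_cam"]);c["R"],c["e"]=T[:3,:3],T[:3,3]
    else: c["R"],c["e"]=rot(c["attitude"]),np.array(c["eye"])
    c["K"]=np.array(c["camera_matrix"]); return c
def save(c,f): cv2.imwrite(f,c["color"][:,:,::-1])
def ray(c,u,v):
    d=np.linalg.inv(c["K"])@[u,v,1]; return c["R"]@(d*[1,-1,-1])
def onz(c,u,v,z):
    d=ray(c,u,v); return c["e"]+d*(z-c["e"][2])/d[2]
def proj(c,p):
    q=c["R"].T@(np.array(p)-c["e"]); w=c["K"]@(q*[1,-1,-1]); return w[:2]/w[2]
def tri(l): # [(c,u,v),...] -> point, residual
    A=np.zeros((3,3));b=np.zeros(3);P=[]
    for c,u,v in l:
        d=ray(c,u,v);d/=np.linalg.norm(d);M=np.eye(3)-np.outer(d,d);A+=M;b+=M@c["e"];P.append((M,c["e"]))
    x=np.linalg.solve(A,b); return x,[round(float(np.linalg.norm(M@(x-e))),4) for M,e in P]
E
python3 - <<'E'
from h import *
import pickle
print(ctrl.get_obs())
for n in("scene","top"):
    c=shot(n);save(c,f"pics/{n}0.png");pickle.dump(c,open(n+".pkl","wb"));print(n,{k:v for k,v in c.items() if k!="color"})
c=shot("wrist");print(c["T_tool_cam"],c["K"], c.keys())
E
```

```text
{'time_s': 0.0, 'q': array([ 1.06470215e+00,  1.81553957e-01,  1.60802169e+00,  2.20487076e-05,
        1.35378753e+00, -2.06314838e-01]), 'dq': array([ 0.00050271, -0.00083267, -0.00045247,  0.00114764, -0.00016124,
        0.00064598]), 'joint_efforts': array([ 3.15434263e-03, -4.44868898e+01, -3.51344633e+01,  7.00686451e-05,
        9.12512565e-03,  3.40246316e-06]), 'eef_pos': array([0.16951264, 0.54886453, 0.23037027]), 'eef_rot': array([-3.18797326e-04,  1.49331340e-01,  9.88786816e-01, -8.25941219e-04]), 'wrist_force': array([0.61383362, 0.21389875, 0.26064575]), 'torque': array([ 0.05741313, -0.02087003,  0.01018019]), 'opening': 0.9978644147850699}
scene {'camera_matrix': array([[490.27872164,   0.        , 318.72398017],
       [  0.        , 490.27872164, 241.38809299],
       [  0.        ,   0.        ,   1.        ]]), 'eye': array([ 1.12454861, -0.33032533,  0.90427122]), 'attitude': array([0.82551581, 0.30303081, 0.15853872, 0.44895596]), 'R': array([[ 0.54660803, -0.64515626,  0.53384741],
       [ 0.83732472,  0.41322175, -0.35795963],
       [ 0.01034254,  0.64266
[... 659 characters left out ...]
0.12028175,  0.99244166]]), 'e': array([0.433723  , 0.02110957, 1.04075783]), 'K': array([[504.99958028,   0.        , 319.34264257],
       [  0.        , 504.99958028, 232.59957632],
       [  0.        ,   0.        ,   1.        ]])}
[[-9.58704833e-04  9.60523790e-01  2.78196207e-01  6.98078038e-02]
 [ 9.99999493e-01  1.00648756e-03 -2.89396483e-05  4.49698672e-04]
 [-3.07798243e-04  2.78196039e-01 -9.60524268e-01 -1.42878445e-01]
 [ 0.00000000e+00  0.00000000e+00  0.00000000e+00  1.00000000e+00]] [[362.18313126   0.         321.16730441]
 [  0.         362.18313126 238.18042748]
 [  0.           0.           1.        ]] dict_keys(['color', 'camera_matrix', 'T_tool_cam', 'R', 'e', 'K'])
```

View pics/scene0.png

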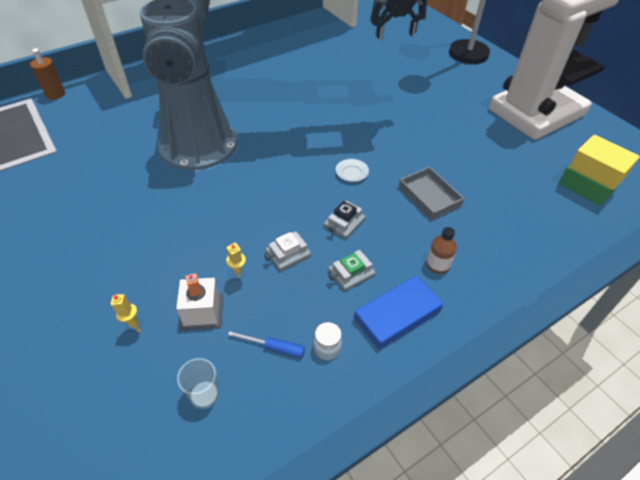

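View pics/top0.png

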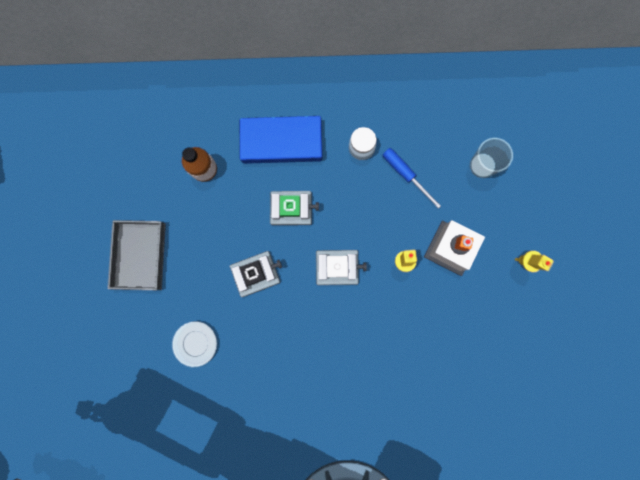

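The scene view shows the orange punch in the white stand at scene (193,288) and top (465,242). The possible mix-ups are the yellow look-alikes at scene (236,258) and (125,310), or top (407,260) and (536,262). The orange one in the white stand matches the description. The green specimen is at top (290,206) and scene (352,264). White is at top (337,267) and black at top (252,272).

Run:
```python
from h import *
import pickle
S=pickle.load(open("scene.pkl","rb"));T=pickle.load(open("top.pkl","rb"))
def comp(c,lo,hi,near):
    h=cv2.cvtColor(c["color"],cv2.COLOR_RGB2HSV);m=cv2.inRange(h,lo,hi)
    n,l,st,ce=cv2.connectedComponentsWithStats(m)
    i=min((i for i in range(1,n) if st[i,4]>8),key=lambda i:np.hypot(*(ce[i]-near)));return (l==i).astype(np.uint8),ce[i],st[i]
for name,lo,hi,ns,nt in(("grip",(3,140,120),(14,255,255),(193,288),(465,242)),("green",(50,100,60),(75,255,255),(352,264),(290,206))):
    a=comp(S,lo,hi,ns);b=comp(T,lo,hi,nt)
    print(name,a[1],a[2],b[1],b[2],tri([(S,*a[1]),(T,*b[1])]))
# stand top from top view: white
m,ce,st=comp(T,(0,0,150),(179,60,255),(455,243));q=cv2.minAreaRect(cv2.findContours(m,0,1)[0][0]);print(q,[onz(T,*p,.072).round(3) for p in cv2.boxPoints(q)])
for n,c,(u,v) in(("s",S,(193,292)),("t",T,(460,244))):
    save({"color":cv2.resize(c["color"][v-45:v+45,u-60:u+60],None,fx=5,fy=5,interpolation=cv2.INTER_CUBIC)},f"pics/c{n}.png")
a=cv2.imread("pics/cs.png");b=cv2.imread("pics/ct.png");cv2.imwrite("pics/c.png",cv2.resize(np.vstack([a,b]),(400,600)))
print(T["e"]); print("green@.047",onz(T,290,206,.047),onz(T,337,267,.047),onz(T,252,272,.047))
```

```text
grip [193.8778626  287.30534351] [188 278  12  17 131] [462.13924051 244.05063291] [457 236  14  14  79] (array([ 0.52170904, -0.22613561,  0.08872364]), [0.0002, 0.0002])
green [353.25543478 265.11413043] [341 254  23  22 184] [289.64202335 205.99610895] [280 196  20  20 257] (array([0.61372279, 0.10419352, 0.02891632]), [0.0019, 0.0019])
((459.34527587890625, 244.85633850097656), (38.50634765625, 37.69895553588867), 25.769329071044922) [array([ 0.506, -0.176,  0.072]), array([ 0.571, -0.21 ,  0.072]), array([ 0.537, -0.275,  0.072]), array([ 0.473, -0.24 ,  0.072])]
[0.433723   0.02110957 1.04075783]
green@.047 [0.60956509 0.10039588 0.047     ] [0.48578452 0.00952792 0.047     ] [0.47955644 0.1771414  0.047     ]
```

View pics/c.png

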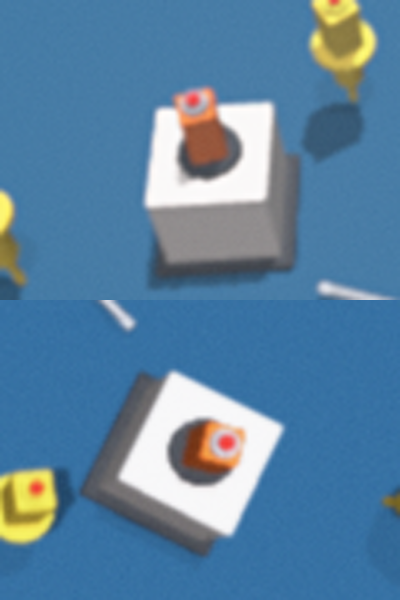

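{"op": "arm_command", "data": {"plan": [-42.5, -23, 0, 0, -42.5, -23, 0, 0, -42.5, -23, 0, 0, -42.5, -23, 0, 0, -42.5, -23, 0, 0, -42.5, -23, 0, 0, -42.5, -23, 0, 0, -42.5, -23, 0, 0, -42.5, -23, 0, 0, -42.5, -23, 0, 0, -42.5, -23, 0, 0, -42.5, -23, 0, 0, -42.5, -23, 0, 0, 0, 0, 0, 0]}}

```text
time_s: 1.55
eef_pos: [0.6124, 0.0955, 0.2304]
eef_rot: [0.0, 0.152, 0.988, -0.001]
wrist_force: [-0.3, 0.2, 0.4]
opening: 1.001
```

Run:
```python
from h import *
import pickle
o=ctrl.get_obs();print(o["time_s"],o["eef_pos"],o["eef_rot"],o["wrist_force"])
c=shot("wrist");save(c,"pics/w1.png");pickle.dump(c,open("w1.pkl","wb"))
print(proj(c,[.612,.102,.047]))
```

```text
1.55 [0.61241465 0.09551866 0.23044402] [ 4.21765738e-04  1.52084046e-01  9.88367195e-01 -7.43971756e-04] [-0.27151395  0.22891029  0.42293084]
[327.50622446 209.64603898]
```

{"op": "arm_command", "data": {"plan": [20, 45, 0, 0, 20, 45, 0, 0, 0, 0, 0, 0, 0, 0, 0, 0]}}

```text
time_s: 2.0
eef_pos: [0.5963, 0.2004, 0.231]
eef_rot: [-0.0, 0.147, 0.989, -0.0]
wrist_force: [-0.6, -0.6, -1.0]
opening: 1.003
```

Run:
```python
from h import *
import pickle
o=ctrl.get_obs();print(o["time_s"],o["eef_pos"],o["eef_rot"])
c=shot("wrist");pickle.dump(c,open("w2.pkl","wb"))
a=pickle.load(open("w1.pkl","rb"));cv2.imwrite("pics/w12.png",cv2.resize(np.vstack([a["color"],c["color"]])[:,:,::-1],(400,600)))
```

```text
2.0 [0.59633333 0.20038086 0.23104851] [-3.82273645e-04  1.47423139e-01  9.89073425e-01 -1.78967963e-04]
```

View pics/w12.png

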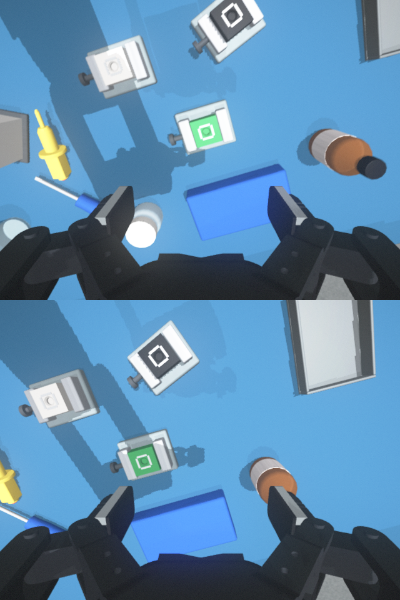

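The wrist views show the green dimple frame at about (328,210) and then (230,258) in full-size pixels, clear of the fingers.

```bash
cat > green.py <<'E'
from h import *
def dimple(c,near=None):
    h=cv2.cvtColor(c["color"],cv2.COLOR_RGB2HSV);m=cv2.inRange(h,(50,90,50),(80,255,255))
    n,l,st,ce=cv2.connectedComponentsWithStats(m);i=1+np.argmax(st[1:,4])
    hull=cv2.convexHull(np.argwhere(l==i)[:,::-1].astype(np.int32))
    f=np.zeros_like(m);cv2.fillConvexPoly(f,hull,1);f=cv2.erode(f,np.ones((9,9)))
    w=f&(cv2.inRange(h,(0,0,120),(179,70,255))>0)
    n,l,st,ce=cv2.connectedComponentsWithStats(w.astype(np.uint8));i=1+np.argmax(st[1:,4])
    r=cv2.minAreaRect(np.argwhere(l==i)[:,::-1].astype(np.float32));return r,cv2.minAreaRect(hull)
E
python3 - <<'E'
from green import *
import pickle
L=[]
for n in("w1","w2"):
    c=pickle.load(open(n+".pkl","rb"));r,g=dimple(c);print(r,g);L.append((c,*r[0]))
T=pickle.load(open("top.pkl","rb"))
print(tri(L)); r,g=dimple(T);print(r,tri(L+[(T,*r[0])])); 
for c,u,v in L:print(onz(c,u,v,.047))
E
```

```text
((329.6698303222656, 210.5943603515625), (24.58753776550293, 25.136981964111328), 74.05460357666016) ((329.3651123046875, 208.8644561767578), (44.40354919433594, 43.57454299926758), 73.44293212890625)
((229.64999389648438, 258.45001220703125), (22.76839828491211, 23.084625244140625), 71.56504821777344) ((229.85003662109375, 256.0500183105469), (44.904335021972656, 42.69074249267578), 71.56505584716797)
(array([0.61388677, 0.10361451, 0.04588929]), [0.0002, 0.0002])
((289.0, 205.0), (10.0, 10.0), 90.0) (array([0.61351816, 0.10310174, 0.04440006]), [0.0006, 0.0009, 0.0015])
[0.61344446 0.10363023 0.047     ]
[0.61381575 0.10402995 0.047     ]
```

{"op": "arm_command", "data": {"plan": [-6, -47, 0, 0, -6, -47, 0, 0, -6, -47, 0, 0, -6, -47, 0, 0, -6, -47, 0, 0, -6, -47, 0, 0, -6, -47, 0, 0, 0, 0, 0, 0, 0, 0, 0, 0]}}

```text
time_s: 2.95
eef_pos: [0.5399, -0.1301, 0.2313]
eef_rot: [-0.0, 0.151, 0.988, 0.0]
wrist_force: [0.3, 0.6, 1.0]
opening: 1.0
```

Run:
```python
from h import *
import pickle
c=shot("wrist");pickle.dump(c,open("w3.pkl","wb"))
```

{"op": "arm_command", "data": {"plan": [-6, -47, 0, 0, -6, -47, 0, 0, 0, 0, 0, 0, 0, 0, 0, 0]}}

```text
time_s: 3.4
eef_pos: [0.5244, -0.2212, 0.2311]
eef_rot: [-0.0, 0.15, 0.989, 0.0]
wrist_force: [-0.5, 1.6, 0.4]
opening: 1.002
```

Run:
```python
from h import *
import pickle
o=ctrl.get_obs();print(o["time_s"],o["eef_pos"],o["eef_rot"])
c=shot("wrist");pickle.dump(c,open("w4.pkl","wb"))
a=pickle.load(open("w3.pkl","rb"));cv2.imwrite("pics/w34.png",cv2.resize(np.vstack([a["color"][60:],c["color"][60:]])[:,:,::-1],(457,600)))
```

```text
3.4 [ 0.52443905 -0.22118073  0.23110257] [-1.53870500e-04  1.49592570e-01  9.88747643e-01  3.70828119e-04]
```

View pics/w34.png

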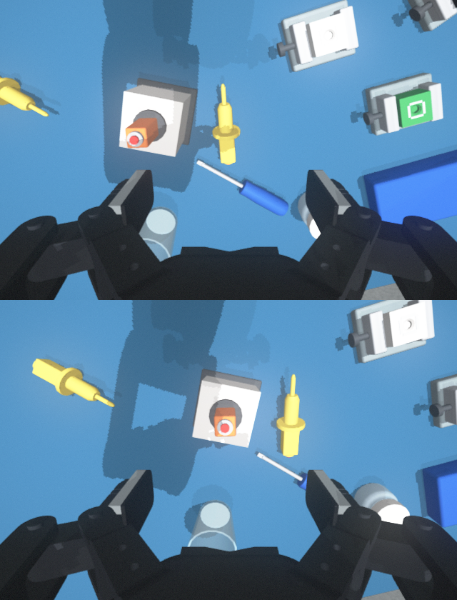

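In the close views the orange grip with its red pin stands in the white stand: the pin is at full-size (188,256) in the first view and (315,238) in the second. A yellow look-alike lies beside it.

```bash
cat > red.py <<'E'
from h import *
def red(c,near,rad=40):
    h=cv2.cvtColor(c["color"],cv2.COLOR_RGB2HSV);m=cv2.inRange(h,(0,150,100),(3,255,255))|cv2.inRange(h,(172,130,100),(179,255,255))
    n,l,st,ce=cv2.connectedComponentsWithStats(m)
    L=[i for i in range(1,n) if np.hypot(*(ce[i]-near))<rad];i=max(L,key=lambda i:st[i,4]);return ce[i],st[i]
E
python3 - <<'E'
from red import *
import pickle
W=[pickle.load(open(n,"rb")) for n in("w3.pkl","w4.pkl")]
near=[(188,256),(315,238)]
rr=[red(c,n) for c,n in zip(W,near)];print(rr);print("pin",tri([(c,*r[0]) for c,r in zip(W,rr)]))
cor=[]
for c,n in zip(W,near):
    h=cv2.cvtColor(c["color"],cv2.COLOR_RGB2HSV);m=cv2.inRange(h,(0,0,170),(179,50,255))
    nn,l,st,ce=cv2.connectedComponentsWithStats(m);i=max((i for i in range(1,nn) if np.hypot(*(ce[i]-n))<80),key=lambda i:st[i,4])
    q=cv2.minAreaRect(np.argwhere(l==i)[:,::-1].astype(np.float32));b=cv2.boxPoints(q);cor.append(b);print("standtop",q[0],q[1],[onz(c,*p,.072).round(4) for p in b],np.mean([onz(c,*p,.072) for p in b],axis=0))
print([tri([(W[0],*p),(W[1],*q)]) for p,q in zip(*cor)])
for k,(c,r) in enumerate(zip(W,rr)):
    u,v=r[0].astype(int);im=c["color"][v-60:v+40,u-60:u+60,::-1];cv2.imwrite(f"pics/g{k}.png",cv2.resize(im,(480,400),interpolation=cv2.INTER_CUBIC))
E
```

```text
Traceback (most recent call last):
  File "red.py", line 5, in red
    L=[i for i in range(1,n) if np.hypot(*(ce[i]-near))<rad];i=max(L,key=lambda i:st[i,4]);return ce[i],st[i]
                                                               ~~~^^^^^^^^^^^^^^^^^^^^^^^^
ValueError: max() iterable argument is empty
```

```bash
cat > t.py <<'E'
from red import *
import pickle
W=[pickle.load(open(n,"rb")) for n in("w3.pkl","w4.pkl")]
near=[(188,256),(315,238)]
for c,n in zip(W,near):print(cv2.cvtColor(c["color"],cv2.COLOR_RGB2HSV)[n[1]-1:n[1]+2,n[0]-9:n[0]+10:3].tolist())
rr=[red(c,n) for c,n in zip(W,near)];print(rr);print("pin",tri([(c,*r[0]) for c,r in zip(W,rr)]))
cor=[]
for c,n in zip(W,near):
    h=cv2.cvtColor(c["color"],cv2.COLOR_RGB2HSV);m=cv2.inRange(h,(0,0,170),(179,50,255))
    nn,l,st,ce=cv2.connectedComponentsWithStats(m);i=max((i for i in range(1,nn) if np.hypot(*(ce[i]-n))<80),key=lambda i:st[i,4])
    q=cv2.minAreaRect(np.argwhere(l==i)[:,::-1].astype(np.float32));b=cv2.boxPoints(q);cor.append(b);print("standtop",q,[onz(c,*p,.072).round(4) for p in b],np.mean([onz(c,*p,.072) for p in b],axis=0))
print([tri([(W[0],*p),(W[1],*q)]) for p,q in zip(*cor)])
for k,(c,r) in enumerate(zip(W,rr)):
    u,v=r[0].astype(int);im=c["color"][v-60:v+40,u-60:u+60,::-1];cv2.imwrite(f"pics/g{k}.png",cv2.resize(im,(480,400),interpolation=cv2.INTER_CUBIC))
E
sed -i 's/(3,255,255)/(5,255,255)/;s/(0,150,100)/(0,140,100)/;s/(172,130/(168,120/' red.py; python3 t.py
```

```text
[[[110, 3, 250], [0, 142, 254], [0, 143, 254], [0, 140, 254], [0, 141, 254], [179, 55, 185], [111, 9, 207]], [[120, 2, 250], [0, 142, 254], [0, 140, 254], [0, 140, 254], [0, 141, 254], [179, 71, 165], [115, 7, 205]], [[113, 4, 246], [0, 143, 254], [0, 144, 254], [0, 143, 254], [0, 144, 251], [178, 52, 167], [107, 9, 204]]]
[[[113, 9, 217], [0, 110, 221], [0, 133, 254], [1, 134, 254], [1, 135, 254], [176, 24, 242], [105, 2, 251]], [[113, 9, 217], [0, 131, 245], [1, 136, 254], [1, 134, 254], [1, 134, 254], [177, 39, 249], [105, 2, 251]], [[109, 9, 216], [0, 133, 251], [0, 135, 254], [1, 133, 254], [1, 134, 254], [176, 43, 252], [105, 2, 251]]]
[(array([187.5       , 255.63541667]), array([182, 250,  12,  12,  96], dtype=int32)), (array([312.        , 234.33333333]), array([311, 234,   3,   2,   3], dtype=int32))]
pin (array([ 0.52425599, -0.22716435,  0.12352178]), [0.0017, 0.0017])
standtop ((209.97235107421875, 227.27694702148438), (85.61741638183594, 92.00862121582031), 8.880660057067871) [array([ 0.5387, -0.2787,  0.072 ]), array([ 0.4689, -0.2341,  0.072 ]), array([ 0.5002, -0.1712,  0.072 ]), array([ 0.5731, -0.2116,  0.072 ])] [ 0.52022111 -0.22389422  0.072     ]
standtop ((316.6539001464844, 216.23077392578125), (84.52605438232422, 87.6639175415039), 11.309932708740234) [array([ 0.5383, -0.275 ,  0.072 ]), array([ 0.4726, -0.2365,  0.072 ]), array([ 0.5059, -0.1752,  0.072 ]), array([ 0.5748, -0.2098,  0.072 ])] [ 0.52289947 -0.22413833  0.072     ]
[(array([ 0.53583218, -0.27231325,  0.08313923]), [0.0005, 0.0005]), (array([ 0.47083145, -0.23669496,  0.06694481]), [0.0021, 0.0021]), (array([ 0.50405245, -0.17377717,  0.06348955]), [0.0032, 0.0032]), (array([ 0.57159075, -0.20951853,  0.07859144]), [0.0006, 0.0006])]
```

```bash
sed -i 's/(0,140,100)/(0,95,100)/;s/(168,120/(168,95/' red.py; sed -i 's/b=cv2.boxPoints(q)/hu=cv2.convexHull(np.argwhere(l==i)[:,::-1].astype(np.int32));b=cv2.approxPolyDP(hu,.06*cv2.arcLength(hu,True),True)[:,0].astype(float);b=b[np.argsort(np.arctan2(*(b-b.mean(0)).T))]/;/print(cv2.cvt/d' t.py; python3 t.py
```

```text
[(array([187.4  , 255.725]), array([182, 250,  12,  12, 120], dtype=int32)), (array([314.5       , 238.90163934]), array([309, 233,  12,  13, 122], dtype=int32))]
pin (array([ 0.52520483, -0.2258085 ,  0.12748278]), [0.0, 0.0])
standtop ((209.97235107421875, 227.27694702148438), (85.61741638183594, 92.00862121582031), 8.880660057067871) [array([ 0.4776, -0.2387,  0.072 ]), array([ 0.5395, -0.2728,  0.072 ]), array([ 0.5725, -0.2125,  0.072 ]), array([ 0.5109, -0.1781,  0.072 ])] [ 0.52512416 -0.22553512  0.072     ]
standtop ((316.6539001464844, 216.23077392578125), (84.52605438232422, 87.6639175415039), 11.309932708740234) [array([ 0.4781, -0.2382,  0.072 ]), array([ 0.539, -0.273,  0.072]), array([ 0.5725, -0.2124,  0.072 ]), array([ 0.5114, -0.1782,  0.072 ])] [ 0.52525456 -0.22545993  0.072     ]
[(array([ 0.47779324, -0.23800345,  0.0736675 ]), [0.0002, 0.0002]), (array([ 0.53943756, -0.27324411,  0.071148  ]), [0.0002, 0.0002]), (array([ 0.57245525, -0.21241128,  0.07214127]), [0.0, 0.0]), (array([ 0.51113029, -0.17815817,  0.07220824]), [0.0003, 0.0003])]
```

View pics/g1.png

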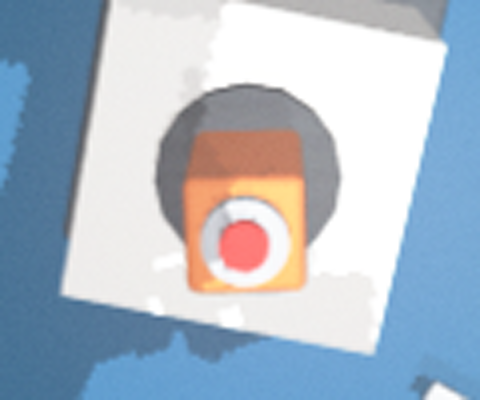

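The stand centre is (0.525,-0.2255) with its top at 0.072 measured. The pin is at (0.525,-0.226,0.1275), and the grip flats are aligned with the jaws within about 2°. I'll descend and grasp.

{"op": "arm_command", "data": {"plan": [-2, -4, 20, 0, 0, 0, 30, 0, 0, 0, 30, 0, 0, 0, 30, 0, 0, 0, 25, 0, 0, 0, 14, 0, 0, 0, 0, 0, 0, 0, 0, 0]}}

```text
time_s: 4.25
eef_pos: [0.5259, -0.2256, 0.0831]
eef_rot: [0.0, 0.149, 0.989, -0.0]
wrist_force: [0.3, 0.3, 0.4]
opening: 0.998
```

{"op": "arm_command", "data": {"plan": [0, 0, 0, 0, 0, 0, 0, 0, 0, 0, 0, 0, 0, 0, 0, 0, 0, 0, 0, 0, 0, 0, 0, 0, 0, 0, 0, 0, 0, 0, 0, 0], "grip": 0}}

```text
time_s: 5.05
eef_pos: [0.5255, -0.2265, 0.0829]
eef_rot: [0.0, 0.149, 0.989, -0.0]
wrist_force: [-0.2, -0.5, 6.0]
opening: 0.253
```

{"op": "arm_command", "data": {"plan": [0, 0, -8, 0, 0, 0, -24, 0, 0, 0, -28, 0, 0, 0, -28, 0, 0, 0, -22, 0, 0, 0, -10, 0, 0, 0, 0, 0, 0, 0, 0, 0]}}

```text
time_s: 5.85
eef_pos: [0.5244, -0.2257, 0.2009]
eef_rot: [-0.001, 0.149, 0.989, 0.0]
wrist_force: [0.5, -0.1, -2.9]
opening: 0.248
```

Run:
```python
from h import *
import pickle
o=ctrl.get_obs();print(o["time_s"],o["eef_pos"],o["eef_rot"],o["wrist_force"])
S=shot("scene");p=proj(S,o["eef_pos"]).astype(int);print(p)
im=S["color"][p[1]-70:p[1]+80,p[0]-100:p[0]+100,::-1];W=shot("wrist")
cv2.imwrite("pics/lift.png",np.vstack([cv2.resize(im,(400,300),interpolation=cv2.INTER_CUBIC),cv2.resize(W["color"][:,:,::-1],(400,300))]))
```

```text
5.85 [ 0.524431   -0.22567023  0.20093637] [-9.23160980e-04  1.49357826e-01  9.88782671e-01  4.66642928e-04] [ 0.53103069 -0.11231018 -2.85052169]
[183 253]
```

View pics/lift.png

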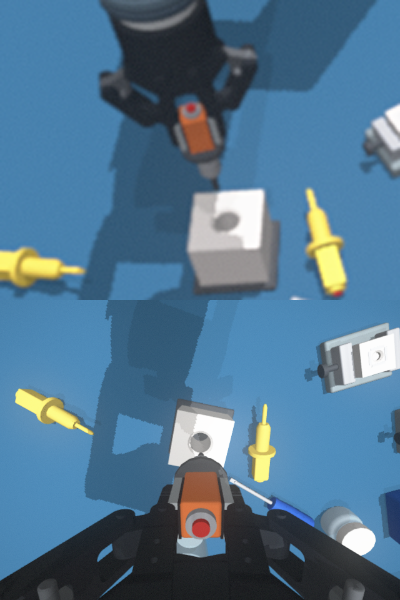

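The punch is held upright and cocked, with nothing else disturbed. I'll move it over the green specimen.

{"op": "arm_command", "data": {"plan": [1, 20, 0, 0, 1.5, 40, 0, 0, 1.5, 45, 0, 0, 1.5, 45, 0, 0, 1.5, 45, 0, 0, 1.5, 45, 0, 0, 1.5, 45, 0, 0, 1.5, 36, 0, 0, 1, 20, 0, 0, 0, 0, 15, 0, 0, 0, 20, 0, 0, 0, 10, 0, 0, 0, 0, 0, 0, 0, 0, 0, 0, 0, 0, 0]}}

```text
time_s: 7.45
eef_pos: [0.6146, 0.1028, 0.1582]
eef_rot: [0.001, 0.15, 0.989, 0.0]
wrist_force: [0.9, -0.2, -1.4]
opening: 0.251
```

Run:
```python
from h import *
import pickle
o=ctrl.get_obs();print(o["time_s"],o["eef_pos"],o["eef_rot"],o["wrist_force"])
W=shot("wrist");pickle.dump(W,open("w5.pkl","wb"))
R_=W["R"]@W["T_tool_cam"][:3,:3].T
g=proj(W,[.6138,.1037,.046]);t=proj(W,o["eef_pos"]+R_@[0,0,.079]);print("dimple px",g,"tip px",t,"pin",proj(W,o["eef_pos"]+R_@[0,0,-.0445]))
u,v=t.astype(int);im=W["color"][v-60:v+60,u-80:u+80,::-1]
cv2.imwrite("pics/tip1.png",cv2.resize(im,(800,600),interpolation=cv2.INTER_CUBIC));print(u-80,v-60)
from red import red
print(red(W,proj(W,o["eef_pos"]+R_@[0,0,-.0445])))
```

```text
7.45 [0.61455428 0.10275704 0.15821272] [7.52966705e-04 1.49697789e-01 9.88731512e-01 5.44627143e-05] [ 0.88107581 -0.22190855 -1.35593781]
dimple px [321.40993697 231.28003828] tip px [320.46360428 246.47716873] pin [319.85106754 364.35544162]
240 186
(array([321.11111111, 364.52991453]), array([307, 350,  29,  30, 702], dtype=int32))
```

View pics/tip1.png

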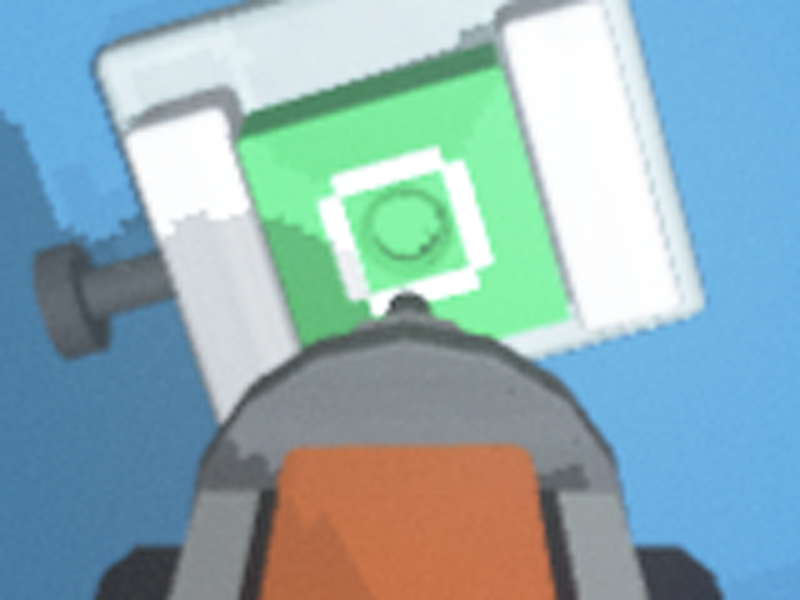

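The dimple is at full-frame (321,230) and the needle tip at (321,246), both within about 1 px of prediction, and the punch is not tilted. A +1.2 mm tool x correction remains. I'll apply it and approach.

{"op": "arm_command", "data": {"plan": [1.2, 0, 8, 0, 0, 0, 12, 0, 0, 0, 8, 0, 0, 0, 2, 0, 0, 0, 0, 0, 0, 0, 0, 0]}}

```text
time_s: 8.1
eef_pos: [0.6129, 0.1037, 0.1274]
eef_rot: [0.0, 0.149, 0.989, 0.0]
wrist_force: [0.1, -0.6, -1.6]
opening: 0.248
```

Run:
```python
from h import *
o=ctrl.get_obs();print(o["time_s"],o["eef_pos"],o["eef_rot"],o["wrist_force"])
W=shot("wrist");R_=W["R"]@W["T_tool_cam"][:3,:3].T
print("dimple",proj(W,[.6138,.1037,.046]),"tip",proj(W,o["eef_pos"]+R_@[0,0,.079]))
cv2.imwrite("pics/tip2.png",cv2.resize(W["color"][186:276,260:380,::-1],(640,480),interpolation=cv2.INTER_CUBIC))
```

```text
8.1 [0.61293215 0.10367727 0.12737886] [1.09151976e-04 1.49340046e-01 9.88785891e-01 3.22564422e-06] [ 0.12473431 -0.62760539 -1.57019303]
dimple [320.89534685 246.55923077] tip [320.46427274 246.47668906]
```

View pics/tip2.png

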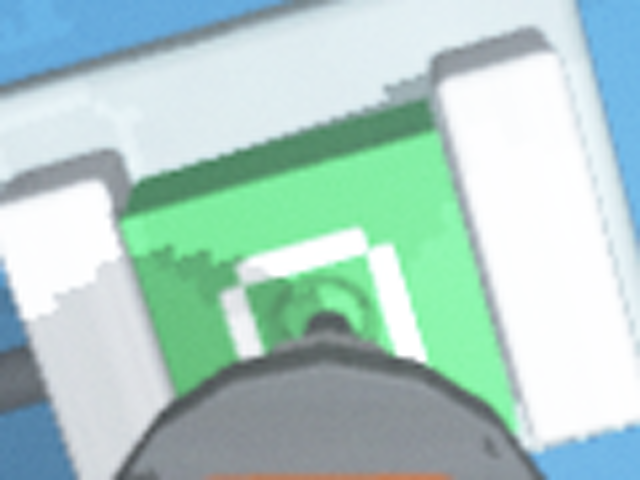

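The needle is centred over the dimple: tip at crop (326,322) and ring at about (326,310), which is a residual under 1 mm. I'll press slowly.

{"op": "arm_command", "data": {"plan": [0.4, 0, 1, 0, 0, 0, 1, 0, 0, 0, 1, 0, 0, 0, 1, 0, 0, 0, 1, 0, 0, 0, 0, 0]}}

```text
time_s: 8.75
eef_pos: [0.6122, 0.1038, 0.1221]
eef_rot: [-0.0, 0.149, 0.989, -0.0]
wrist_force: [-0.5, -1.0, -3.2]
opening: 0.254
```

{"op": "arm_command", "data": {"plan": [0, 0, 0.7, 0, 0, 0, 0.7, 0, 0, 0, 0.7, 0, 0, 0, 0, 0]}}

```text
time_s: 9.15
eef_pos: [0.6123, 0.1038, 0.12]
eef_rot: [-0.0, 0.149, 0.989, -0.0]
wrist_force: [0.5, 0.1, -2.1]
opening: 0.252
```

{"op": "arm_command", "data": {"plan": [0, 0, 0.7, 0, 0, 0, 0.7, 0, 0, 0, 0.7, 0, 0, 0, 0, 0]}}

```text
time_s: 9.55
eef_pos: [0.6125, 0.1037, 0.1181]
eef_rot: [0.0, 0.149, 0.989, -0.0]
wrist_force: [0.5, -0.1, -1.8]
opening: 0.255
```

{"op": "arm_command", "data": {"plan": [0, 0, 0.7, 0, 0, 0, 0.7, 0, 0, 0, 0, 0]}}

```text
time_s: 9.85
eef_pos: [0.6126, 0.1037, 0.1167]
eef_rot: [0.0, 0.149, 0.989, -0.0]
wrist_force: [1.8, -1.0, -2.5]
opening: 0.248
```

{"op": "arm_command", "data": {"plan": [0, 0, 0.7, 0, 0, 0, 0.7, 0, 0, 0, 0, 0]}}

```text
time_s: 10.15
eef_pos: [0.6127, 0.1037, 0.1156]
eef_rot: [0.0, 0.149, 0.989, -0.0]
wrist_force: [1.6, -1.0, 0.2]
opening: 0.25
```

{"op": "arm_command", "data": {"plan": [0, 0, 0.7, 0, 0, 0, 0.7, 0, 0, 0, 0, 0]}}

```text
time_s: 10.45
eef_pos: [0.6127, 0.1037, 0.1143]
eef_rot: [0.0, 0.149, 0.989, -0.0]
wrist_force: [1.9, -1.7, 1.8]
opening: 0.248
```

Run:
```python
from h import *
F=[]
for i in range(4):
    o=ctrl.get_obs();W=shot("wrist");F.append(np.r_[o["wrist_force"],o["eef_pos"]*1000])
print(np.array(F).round(1),"\n",np.mean(F,0).round(2))
R_=W["R"]@W["T_tool_cam"][:3,:3].T
from red import red
print(red(W,(321,364))[0], proj(W,o["eef_pos"]+R_@[0,0,-.0445]), proj(W,[.6138,.1037,.046]),proj(W,o["eef_pos"]+R_@[0,0,.079]))
cv2.imwrite("pics/tip3.png",cv2.resize(W["color"][186:276,260:380,::-1],(640,480),interpolation=cv2.INTER_CUBIC))
```

```text
[[ 1.900e+00 -1.700e+00  1.800e+00  6.127e+02  1.037e+02  1.143e+02]
 [ 6.000e-01 -1.800e+00  2.100e+00  6.127e+02  1.037e+02  1.143e+02]
 [ 1.700e+00 -1.000e+00  2.100e+00  6.127e+02  1.037e+02  1.143e+02]
 [ 1.900e+00 -1.000e+00  2.700e+00  6.127e+02  1.038e+02  1.143e+02]] 
 [  1.52  -1.38   2.16 612.73 103.74 114.29]
[321.13456091 364.42067989] [319.85281021 364.35390765] [320.83910823 253.28267539] [320.46437657 246.47668456]
```

View pics/tip3.png

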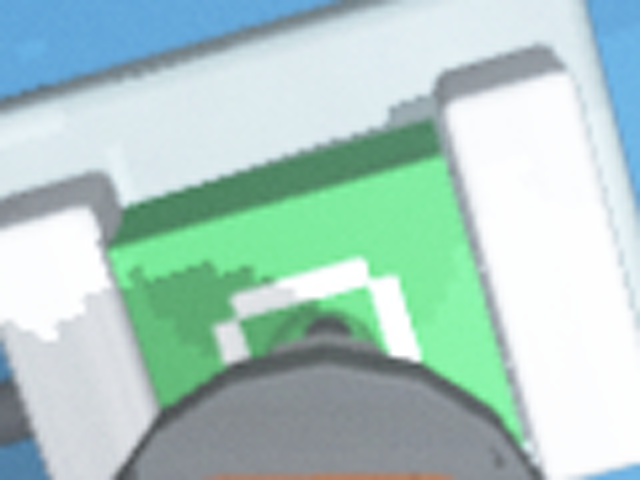

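The needle is in the dimple under light load, but there is about 2 N of side force towards tool -x. I'll ease off that way and go on.

{"op": "arm_command", "data": {"plan": [-0.4, -0.2, 0.3, 0, -0.4, -0.1, 0.3, 0, 0, 0, 0, 0]}}

```text
time_s: 10.95
eef_pos: [0.613, 0.1035, 0.1133]
eef_rot: [-0.0, 0.149, 0.989, 0.0]
wrist_force: [0.1, -0.1, 3.1]
opening: 0.251
```

{"op": "arm_command", "data": {"plan": [0, 0, 0.5, 0, 0, 0, 0.5, 0, 0, 0, 0, 0]}}

```text
time_s: 11.25
eef_pos: [0.6131, 0.1034, 0.1124]
eef_rot: [0.0, 0.149, 0.989, 0.0]
wrist_force: [1.5, 0.8, 4.7]
opening: 0.254
```

{"op": "arm_command", "data": {"plan": [0, 0, 0.5, 0, 0, 0, 0.5, 0, 0, 0, 0, 0]}}

```text
time_s: 11.55
eef_pos: [0.6132, 0.1034, 0.1117]
eef_rot: [0.0, 0.149, 0.989, 0.0]
wrist_force: [-0.1, 0.7, 6.5]
opening: 0.256
```

{"op": "arm_command", "data": {"plan": [0, 0, 0.5, 0, 0, 0, 0.5, 0, 0, 0, 0, 0]}}

```text
time_s: 11.85
eef_pos: [0.6132, 0.1034, 0.1108]
eef_rot: [0.0, 0.149, 0.989, 0.0]
wrist_force: [-1.3, -0.8, 7.7]
opening: 0.249
```

{"op": "arm_command", "data": {"plan": [0, 0, 0.5, 0, 0, 0, 0, 0]}}

```text
time_s: 12.05
eef_pos: [0.6133, 0.1034, 0.1105]
eef_rot: [0.0, 0.149, 0.989, 0.0]
wrist_force: [-1.5, 0.4, 7.0]
opening: 0.254
```

{"op": "arm_command", "data": {"plan": [0, 0, 0.5, 0, 0, 0, 0, 0]}}

```text
time_s: 12.25
eef_pos: [0.6133, 0.1034, 0.1101]
eef_rot: [0.0, 0.149, 0.989, 0.0]
wrist_force: [-0.3, -0.6, 7.9]
opening: 0.252
```

{"op": "arm_command", "data": {"plan": [0, 0, 0.5, 0, 0, 0, 0, 0]}}

```text
time_s: 12.45
eef_pos: [0.6133, 0.1034, 0.1097]
eef_rot: [0.0, 0.149, 0.989, 0.0]
wrist_force: [-0.9, -0.1, 8.9]
opening: 0.25
```

{"op": "arm_command", "data": {"plan": [0, 0, 0.5, 0, 0, 0, 0, 0]}}

```text
time_s: 12.65
eef_pos: [0.6131, 0.1034, 0.1084]
eef_rot: [0.0, 0.149, 0.989, 0.0]
wrist_force: [1.4, 0.4, 3.9]
opening: 0.25
```

The force dropped from 8.9 to 3.9 N, so it looks like a snap. I'll hold and check the red pin.

{"op": "arm_command", "data": {"plan": [0, 0, 0, 0, 0, 0, 0, 0]}}

```text
time_s: 12.85
eef_pos: [0.6131, 0.1033, 0.1083]
eef_rot: [0.0, 0.149, 0.989, 0.0]
wrist_force: [1.1, 0.2, 4.3]
opening: 0.245
```

Run:
```python
from red import *
o=ctrl.get_obs();print(o["time_s"],o["eef_pos"],o["wrist_force"])
W=shot("wrist");R_=W["R"]@W["T_tool_cam"][:3,:3].T
print(red(W,(321,366)),proj(W,o["eef_pos"]+R_@[0,0,-.0445]),"snapped pin exp.",proj(W,o["eef_pos"]+R_@[0,0,-.049]))
```

```text
12.85 [0.61312469 0.10333031 0.1082792 ] [1.13645707 0.18823576 4.29236425]
(array([321.0667996 , 369.64805583]), array([ 306,  350,   31,   40, 1003], dtype=int32)) [319.85256744 364.35346141] snapped pin exp. [319.80528386 373.46708955]
```

Confirmed: the pin blob grew from 30 to 40 px tall and its lower edge shifted from row 379 to 389. I'll lift and return over the stand.

{"op": "arm_command", "data": {"plan": [0, 0, -4, 0, 0, 0, -12, 0, 0, 0, -25, 0, 0, 0, -30, 0, 0, 0, -21, 0, -1.5, -20, 0, 0, -1.5, -40, 0, 0, -1.5, -45, 0, 0, -1.5, -45, 0, 0, -1.5, -45, 0, 0, -1.5, -45, 0, 0, -1.5, -45, 0, 0, -1.5, -36, 0, 0, -1.4, -19.4, 0, 0, 0, 0, 0, 0, 0, 0, 0, 0, 0, 0, 0, 0]}}

```text
time_s: 14.6
eef_pos: [0.5251, -0.2245, 0.2]
eef_rot: [-0.001, 0.149, 0.989, 0.001]
wrist_force: [-0.1, 0.2, -1.9]
opening: 0.25
```

Run:
```python
from red import *
o=ctrl.get_obs();print(o["time_s"],o["eef_pos"],o["eef_rot"],o["wrist_force"])
W=shot("wrist");R_=W["R"]@W["T_tool_cam"][:3,:3].T
print(red(W,(321,369)),"hole px",proj(W,[.5252,-.2256,.072]),"tip",proj(W,o["eef_pos"]+R_@[0,0,.0745]))
cv2.imwrite("pics/ret.png",cv2.resize(W["color"][156:306,220:420,::-1],(800,600),interpolation=cv2.INTER_CUBIC))
```

```text
14.6 [ 0.5251065  -0.22454703  0.19997294] [-5.98954540e-04  1.48856513e-01  9.88858492e-01  5.12835224e-04] [-0.06192346  0.18964785 -1.88871021]
(array([321.1775326 , 369.62688064]), array([307, 350,  30,  40, 997], dtype=int32)) hole px [319.15846104 228.14810659] tip [320.45338839 248.6198554 ]
```

View pics/ret.png

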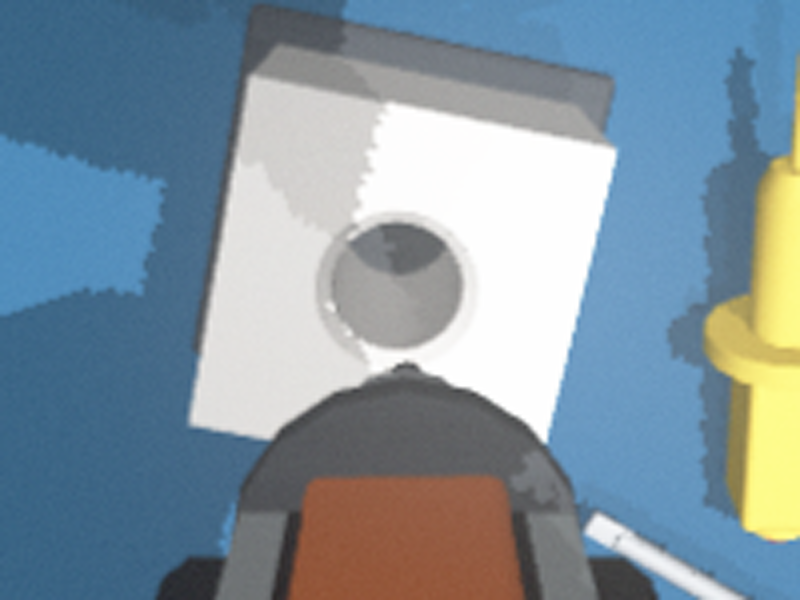

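The hole is at full-frame (319.3,227.8), matching prediction within 0.5 px, and the tip is at column 321.7. I need dy of about -1.3 mm before inserting.

{"op": "arm_command", "data": {"plan": [-0.4, -1.3, 10, 0, 0, 0, 20, 0, 0, 0, 20, 0, 0, 0, 20, 0, 0, 0, 12, 0, 0, 0, 10, 0, 0, 0, 8, 0, 0, 0, 8, 0, 0, 0, 0, 0, 0, 0, 0, 0]}}

```text
time_s: 15.65
eef_pos: [0.5255, -0.2274, 0.0926]
eef_rot: [0.0, 0.149, 0.989, -0.0]
wrist_force: [0.6, 0.0, -1.7]
opening: 0.253
```

{"op": "arm_command", "data": {"plan": [0, 0.8, 3, 0, 0, 0, 3, 0, 0, 0, 2, 0, 0, 0, 0, 0, 0, 0, 0, 0]}}

```text
time_s: 16.15
eef_pos: [0.5255, -0.2265, 0.0843]
eef_rot: [-0.0, 0.149, 0.989, 0.0]
wrist_force: [-0.3, 0.1, -2.8]
opening: 0.249
```

{"op": "arm_command", "data": {"plan": [0, 0, 1, 0, 0, 0, 0.5, 0, 0, 0, 0, 0]}}

```text
time_s: 16.45
eef_pos: [0.5256, -0.2266, 0.0829]
eef_rot: [0.0, 0.149, 0.989, -0.0]
wrist_force: [-0.3, 0.3, -1.7]
opening: 0.249
```

{"op": "arm_command", "data": {"plan": [0, 0, 0.5, 0, 0, 0, 0.5, 0, 0, 0, 0, 0]}}

```text
time_s: 16.75
eef_pos: [0.5256, -0.2266, 0.0829]
eef_rot: [0.0, 0.149, 0.989, -0.0]
wrist_force: [-3.0, 1.8, 7.4]
opening: 0.245
```

Seated: the contact force rose. I'll release and retreat straight up.

{"op": "arm_command", "data": {"plan": [0, 0, 0, 0, 0, 0, 0, 0, 0, 0, 0, 0, 0, 0, 0, 0, 0, 0, 0, 0, 0, 0, 0, 0, 0, 0, 0, 0], "grip": 1}}

```text
time_s: 17.45
eef_pos: [0.5255, -0.2265, 0.0817]
eef_rot: [-0.0, 0.149, 0.989, 0.0]
wrist_force: [-0.7, -0.4, -0.1]
opening: 0.996
```

{"op": "arm_command", "data": {"plan": [0, 0, -6, 0, 0, 0, -15, 0, 0, 0, -30, 0, 0, 0, -35, 0, 0, 0, -35, 0, 0, 0, -25, 0, 0, 0, 0, 0, 0, 0, 0, 0, 0, 0, 0, 0]}}

```text
time_s: 18.35
eef_pos: [0.5249, -0.2261, 0.227]
eef_rot: [-0.001, 0.149, 0.989, 0.0]
wrist_force: [0.0, -0.6, -0.9]
opening: 1.0
```

Run:
```python
from red import *
o=ctrl.get_obs();print(o["time_s"],o["eef_pos"],o["opening"],o["wrist_force"])
W=shot("wrist");S=shot("scene")
print(proj(W,[.5252,-.2257,.132]));r=red(W,proj(W,[.5252,-.2257,.132]));print(r,onz(W,*r[0],.132))
p=proj(S,[.525,-.226,.09]).astype(int)
cv2.imwrite("pics/end.png",np.vstack([cv2.resize(S["color"][p[1]-60:p[1]+60,p[0]-80:p[0]+80,::-1],(400,300),interpolation=cv2.INTER_CUBIC),cv2.resize(W["color"][:,:,::-1],(400,300))]))
```

```text
18.35 [ 0.52493431 -0.22605809  0.22703775] 1.0004421243814352 [ 0.02690379 -0.64715032 -0.85353463]
[321.04422133 239.8460669 ]
(array([320.53472222, 239.95833333]), array([315, 233,  12,  15, 144], dtype=int32)) [ 0.52517305 -0.22605699  0.132     ]
```

View pics/end.png

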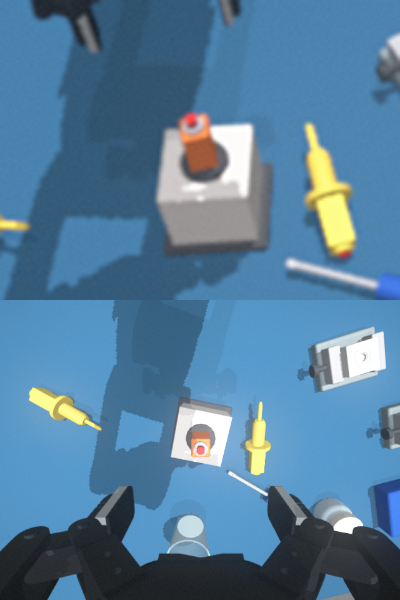

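The punch stands in the stand with its flange down, at wrist view (200,445). The pin position is (0.5252,-0.2261), within 0.5 mm of the hole axis. The pin is raised, the gripper is clear and the neighbouring objects have not moved.

```bash
python3 -c "
from bench import ctrl
print(ctrl.hand_in())"
```

```text
the job is handed in; nothing more can be done
None
```

I took the orange punch from its stand and pressed it in the green dimple until it snapped, then put it back fully down, let go and handed the job in at about 18.4 s.

- **Snap:** the upward wrist force climbed to about 11 N above its free reading, then fell to about 6 N, and I stopped there. The wrist camera showed the red pin raised. The highest reading I saw was well under 22 N.
- **Return:** the last pictures showed the punch upright with its flange down, about 0.5 mm from the hole's axis and its pin still up. The gripper was open and clear, and the objects still in view around the stand had not moved; I took no final picture of the rest of the bench.
- **Disagreements:** the dimple floor was about 3 mm lower than I estimated from two views. There was also about 2 N of side force at first contact. A 0.8 mm sideways shift cleared it before the snap.

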